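# Roll-test three steel rollers under a hand float and scrap the one that rocks

## Task

Take the wooden hand float by its upright grip and, one roller at a time, roll each of the three steel rollers under it across the aluminium plate, from where it lies to past the engraved line: keep a light, steady pressure of about 6 newtons on it, following its rise and fall by feel, never over 15 newtons. Leave the two that roll true on the plate beyond the line, lay the one that rocks (it is out of round) in the grey tray, and set the float back flat on the bench. Leave everything else on the bench where it is.

Things in the scene. Friction and masses are not known exactly. Their poses are not given: they have to be found in the camera images.
- plate: Fixed flat aluminium plate, 240 (x) by 380 (y) by 20 mm thick, lying level on the bench. Origin: centre of its underside, so its top is at 20 mm. The engraved line runs along its y axis through its centre (x = 0 in its frame); the rollers start on the -x side (nearer the robot) and have to be rolled to the +x side, beyond the line.
- roller_a: One of three look-alike steel rollers, 64 mm long, 26 mm high at rest, side by side on the plate 115 mm apart, 33 to 50 mm short of the line. Origin: its centre; its axis is its own y. Two of the three are true 26 mm cylinders; one, in any of the three places, is out of round: 26 by 30 mm in section, at first on its wide side, so it lifts by 4 mm twice a turn.
- roller_b: One of three look-alike steel rollers, 64 mm long, 26 mm high at rest, side by side on the plate 115 mm apart, 33 to 50 mm short of the line. Origin: its centre; its axis is its own y. About 130 g each. Left on the plate they stay put; the out-of-round one may rock over by up to 15 mm when let go. Rolled under the float, a roller travels half as far as the float.
- roller_c: One of three look-alike steel rollers, 64 mm long, 26 mm high at rest, side by side on the plate 115 mm apart, 33 to 50 mm short of the line. Origin: its centre; its axis is its own y. Under 3 N the float does not count as pressing; over 15 N from the float on a roller is too much.
- wood_float: Loose hand float, 240 g, on the bench at one side of the plate: board 120 (x) by 56 (y) mm, 22 mm thick in all, upright wooden grip in the middle, 20 (x) by 50 (y) mm, 22 to 68 mm above the underside; pinch it across x. The 6 mm sole gives on stiff foam, 4 N per mm up to 6 mm, staying level. Origin: centre of the underside (foam relaxed), z up. Roll rollers along its x.
- tray: Fixed open grey plastic tray, 150 by 150 mm, 28 mm high, walls and floor 4 mm, on the bench at the other side of the plate. Origin: centre of its underside.
- washer: Loose steel washer, 28 mm across, 5 mm high, lying on the plate's far part; leave it. Origin: centre of its underside.
- pliers: Loose blue-grip pliers, 160 mm long, on the bench beyond the plate; leave. Origin: under the pivot.
- nut_driver: Loose silver steel nut driver, 220 mm long, on the bench beyond the plate; leave. Origin: on the underside near its middle.
- jar: Glass jar with a clip-on lid, 88 mm across, 120 mm high; leave. Origin: centre of its underside.
There are look-alikes about, which are no part of the job. There is more than one size of the wood_float; the one meant has the size given above.

How it is judged:
On the way, in this order (a step that is already met when the one before it is completed fails the run):
1. the first roller turns under the float, pressed with over 3 N, on the plate beyond the engraved line (((x of roller_a in the frame of plate between 0 and 0.12 m and contact force between wood_float and roller_a above 3 N and contact force between roller_a and plate above 3 N and angular speed of roller_a above 0.3 rad/s) or (x of roller_b in the frame of plate between 0 and 0.12 m and contact force between wood_float and roller_b above 3 N and contact force between roller_b and plate above 3 N and angular speed of roller_b above 0.3 rad/s) or (x of roller_c in the frame of plate between 0 and 0.12 m and contact force between wood_float and roller_c above 3 N and contact force between roller_c and plate above 3 N and angular speed of roller_c above 0.3 rad/s))), for 0.05 s.
2. the second roller turns under the float, pressed with over 3 N, on the plate beyond the engraved line ((((x of roller_a in the frame of plate between 0 and 0.12 m and contact force between wood_float and roller_a above 3 N and contact force between roller_a and plate above 3 N and angular speed of roller_a above 0.3 rad/s) and ((x of roller_b in the frame of plate above -0.022 m or (y of roller_b in the frame of plate above 0.2 m or y of roller_b in the frame of plate below -0.2 m)) or (x of roller_c in the frame of plate above -0.022 m or (y of roller_c in the frame of plate above 0.2 m or y of roller_c in the frame of plate below -0.2 m)))) or ((x of roller_b in the frame of plate between 0 and 0.12 m and contact force between wood_float and roller_b above 3 N and contact force between roller_b and plate above 3 N and angular speed of roller_b above 0.3 rad/s) and ((x of roller_a in the frame of plate above -0.022 m or (y of roller_a in the frame of plate above 0.2 m or y of roller_a in the frame of plate below -0.2 m)) or (x of roller_c in the frame of plate above -0.022 m or (y of roller_c in the frame of plate above 0.2 m or y of roller_c in the frame of plate below -0.2 m)))) or ((x of roller_c in the frame of plate between 0 and 0.12 m and contact force between wood_float and roller_c above 3 N and contact force between roller_c and plate above 3 N and angular speed of roller_c above 0.3 rad/s) and ((x of roller_a in the frame of plate above -0.022 m or (y of roller_a in the frame of plate above 0.2 m or y of roller_a in the frame of plate below -0.2 m)) or (x of roller_b in the frame of plate above -0.022 m or (y of roller_b in the frame of plate above 0.2 m or y of roller_b in the frame of plate below -0.2 m)))))), for 0.05 s.
3. the third roller turns under the float, pressed with over 3 N, on the plate beyond the engraved line ((((x of roller_a in the frame of plate between 0 and 0.12 m and contact force between wood_float and roller_a above 3 N and contact force between roller_a and plate above 3 N and angular speed of roller_a above 0.3 rad/s) and (x of roller_b in the frame of plate above -0.022 m or (y of roller_b in the frame of plate above 0.2 m or y of roller_b in the frame of plate below -0.2 m)) and (x of roller_c in the frame of plate above -0.022 m or (y of roller_c in the frame of plate above 0.2 m or y of roller_c in the frame of plate below -0.2 m))) or ((x of roller_b in the frame of plate between 0 and 0.12 m and contact force between wood_float and roller_b above 3 N and contact force between roller_b and plate above 3 N and angular speed of roller_b above 0.3 rad/s) and (x of roller_a in the frame of plate above -0.022 m or (y of roller_a in the frame of plate above 0.2 m or y of roller_a in the frame of plate below -0.2 m)) and (x of roller_c in the frame of plate above -0.022 m or (y of roller_c in the frame of plate above 0.2 m or y of roller_c in the frame of plate below -0.2 m))) or ((x of roller_c in the frame of plate between 0 and 0.12 m and contact force between wood_float and roller_c above 3 N and contact force between roller_c and plate above 3 N and angular speed of roller_c above 0.3 rad/s) and (x of roller_a in the frame of plate above -0.022 m or (y of roller_a in the frame of plate above 0.2 m or y of roller_a in the frame of plate below -0.2 m)) and (x of roller_b in the frame of plate above -0.022 m or (y of roller_b in the frame of plate above 0.2 m or y of roller_b in the frame of plate below -0.2 m))))), for 0.05 s.
At the end, for the whole second after the job is handed in: At rest: the two true rollers lie on the plate, centres beyond the line; the out-of-round roller lies in the tray, its centre within 70 mm of the tray's centre along each side; the float stands flat on the bench (underside within 6 mm of it, tilted under 0.08 rad) (x of roller_a in the frame of plate between 0 and 0.12 m and y of roller_a in the frame of plate between -0.19 and 0.19 m and height (world z) of roller_a between 0.028 and 0.038 m and linear speed of each of roller_a, roller_c, roller_b, wood_float below 0.02 m/s and x of roller_c in the frame of plate between 0 and 0.12 m and y of roller_c in the frame of plate between -0.19 and 0.19 m and height (world z) of roller_c between 0.028 and 0.038 m and x of roller_b in the frame of tray between -0.07 and 0.07 m and y of roller_b in the frame of tray between -0.07 and 0.07 m and height (world z) of roller_b below 0.03 m and height (world z) of wood_float below 0.006 m and angle between wood_float's own z axis and vertical below 0.08 rad); the robot touches nothing.
It fails at once if the float presses a roller with more than 15 N (contact force between wood_float and roller_a above 15 N or contact force between wood_float and roller_b above 15 N or contact force between wood_float and roller_c above 15 N).
It fails at once if a bystander (washer, pliers, nut driver, jar) is moved by more than 20 mm (distance of any of washer, pliers, nut_driver, jar from where it was at the start of the episode above 0.02 m).
It also fails if it takes over 72 s, if anything falls off the work surface, if the arm or the gripper's body presses on something with over 40 N, if the wrist force passes 120 N, or if a joint passes its speed limit or range.

## Robot

A 7-joint arm with a two-finger parallel gripper is mounted at the origin on the work surface. World frame = base frame: x ahead of the robot, y to its left, z up, the work surface at z = 0. Lengths are in m, angles in rad, forces in N, time in s.
With the tool pointing down it reaches from about 0.425 to 0.875 m from the base axis. Payload 4.7 kg.
Tool frame: the origin (TCP) lies at the very end of the fingers, on their centre line; the grasp point (between the pads) lies 19 mm behind it; z points along the fingers, y is the line along which they close (so a half turn about z gives the same grasp; the last joint's range is limited). The gripper opens to 87 mm and grips with 3 to 60 N. Pads are 19 mm wide; open, the fingers measure 117 mm over their backs; the gripper's body (75 mm by 190 mm) begins 51 mm behind the grasp point.
Start: joints at [-1.223, 0.321, -0.07, 1.45, 0.023, 1.371, -0.057], TCP at [0.213, 0.614, 0.223] pointing down, gripper open.
Joint ranges: [-2.86, 2.86], [-0.3, 2.09], [-1.38, 1.24], [0.06, 2.45], [-1.56, 4.7], [0.09, 2.05], [-2.69, 2.69]. Speed limits (rad/s): [2.57, 2.57, 3.14, 3.14, 3.14, 3.14, 3.14].

## Interface

Orientations are given as a rotation vector (axis times angle).
In Python, from bench import ctrl, imaging, ticket gives the robot as it stands.
- The arm moves only by the tool jog_arm, never from a script. Its argument "rows" is text: rows parted by semicolons, each of 7 numbers parted by spaces: the shift along the tool's x, y, z in cm, then the turn, a rotation vector about the tool's x, y, z in rad, then the closure, from -1 (fully open) to 1 (shut), so that 0 is half open. A call has 1 to 5 rows; each row shifts and turns the commanded pose from where the row before left it, along the tool's axes as they then stand; what a row does not reach is not made up. A row lasts 1/8 s, in which the tool goes at most 62.5 mm and 10.7 degrees, less where a joint would pass 70% of its speed; a pose out of reach is approached as far as the arm can. A call with a gripper value outside its range is refused whole. The fingers move at their own pace and stop on an object; "force" is the grip in N (left out, the last holds). Time passes only in rows, so rows that do not move let the fingers close. It gives the time, the measured TCP pose, the force, the opening and the grip force at its end, in the units of the state.
- ctrl.get_state(): the state, without advancing time (a new reading comes with each control period).
- imaging.get_image(name): name is "side" or "top"; returns a dict with "img" (384x512x3 uint8, blue, green, red), "vertical_fov" (degrees; the focal length in pixels is half the picture's height over the tangent of half this angle, whatever the lens; pixels are square), "cx", "cy" (the principal point, pixels), "origin" and "orientation" of the camera in the world. Camera axes: x right, y down, z forward; pixel columns grow to the right and rows downward; lengths in m; the calibration is good to about 2 mm. A picture is of the moment at which its call begins. There is no depth.
- ticket.close_job(): hands the job in; it is judged then, once.
The state is a dict: "time": time; "joint_positions": joint angles; "qd": joint speeds; "joint_torque": joint torques, N m; "position": TCP position; "tool_rot": TCP orientation; "ft_force": force on the tool from outside, world axes, zero at the start; "torque": the same for the moment, N m; "grip_width": opening from 0.0 (shut) to 1.0 (fully open); "grip_force": force on a finger pad.
Only numpy, scipy, OpenCV 4.12 (cv2) and the standard library are available. Lean on these libraries where they do the work, as an engineer would, in place of code of your own. Each camera call takes 0.05 s, during which the arm holds its last target. There are 200 camera calls.

## Working session

There is one attempt and no reset: what is moved stays moved. The work goes in short steps, Python scripts to look and compute and a tool call to move; the robot and the scene stay as the last step left them, time stands still between calls to the robot, and variables do not carry over. Pictures are saved under pics/ and viewed, at most 10 in all, crops included, and the job is handed in when it is done.

Besides the shell and the picture viewer there is one more tool, called after "Call:" as name(argument=value, ...), one argument or row to a line, values as JSON. jog_arm: Moves the arm, as the interface text tells. Its arguments: {"type":"object","properties":{"rows":{"type":"string"},"force":{"type":"number"}},"required":["rows"]}

```bash
mkdir -p pics; cat > h.py <<'E'
import numpy as np, cv2
from bench import ctrl, imaging, ticket
from scipy.spatial.transform import Rotation as R
def cam(n):
    d=imaging.get_image(n); d['f']=d['img'].shape[0]/2/np.tan(np.radians(d['vertical_fov'])/2)
    o=np.array(d['orientation'],float); d['R']=R.from_rotvec(o).as_matrix() if o.shape==(3,) else (o if o.shape==(3,3) else R.from_quat(o).as_matrix())
    d['o']=np.array(d['origin']); return d
def ray(d,u,v,z):
    r=d['R']@np.array([(u-d['cx'])/d['f'],(v-d['cy'])/d['f'],1]); return d['o']+r*(z-d['o'][2])/r[2]
def proj(d,p):
    c=d['R'].T@(np.array(p)-d['o']); return d['f']*c[0]/c[2]+d['cx'],d['f']*c[1]/c[2]+d['cy']
E
python3 - <<'E'
from h import *
for n in('top','side'):
    d=cam(n); cv2.imwrite(f'pics/{n}0.png',cv2.resize(d['img'],(800,600),interpolation=cv2.INTER_CUBIC)); print(n,d['vertical_fov'],d['cx'],d['cy'],d['o'],d['orientation'])
print(ctrl.get_state())
E
```

```text
top 55.63717208175315 259.0927746518598 191.40292581142558 [ 0.45154306 -0.04678873  1.01628352] [-2.15004616  2.15640435 -0.08571226]
side 54.683608699110934 250.45932157941922 186.38920158661548 [ 0.88313224 -0.66594836  0.97793044] [-2.40691174 -0.61055822  0.20751468]
{'time': 0.1, 'joint_positions': array([-1.22291293,  0.3217306 , -0.07004762,  1.45156796,  0.02259991,
        1.37082977, -0.05686759]), 'qd': array([ 0.00126284, -0.00145169,  0.00101081, -0.00216364, -0.00014841,
       -0.00058473, -0.00024791]), 'joint_torque': array([ 1.78418236e-04, -4.92569733e+01, -4.05213945e-01, -3.13400102e+01,
       -6.39598933e-02,  3.94418312e-02,  5.55883821e-05]), 'position': array([0.21285337, 0.61361744, 0.22157497]), 'tool_rot': array([-5.21805170e-01, -3.09776705e+00,  2.73312918e-03]), 'ft_force': array([0.03489044, 0.08362492, 0.25945439]), 'torque': array([ 0.0331871 , -0.01732037,  0.01522052]), 'grip_force': 0.0, 'grip_width': 1.0015779645572318}
```

View pics/top0.png

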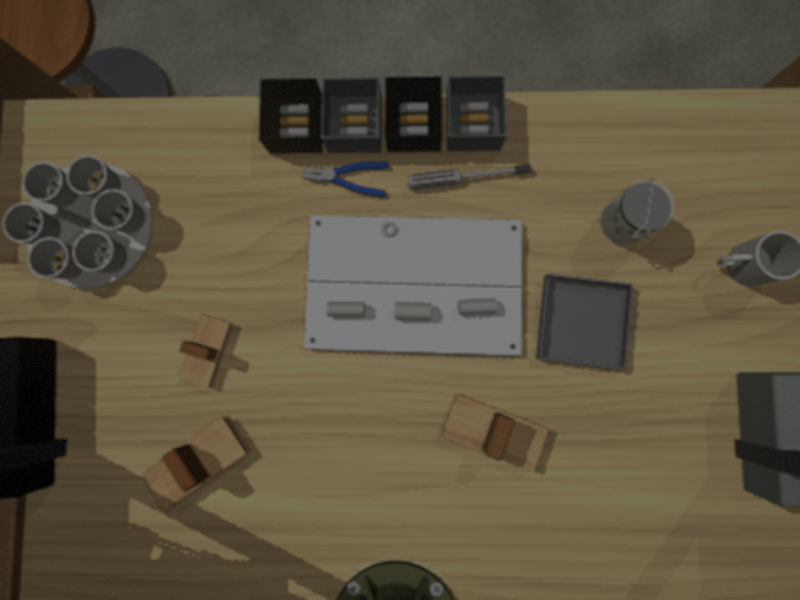

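View pics/side0.png

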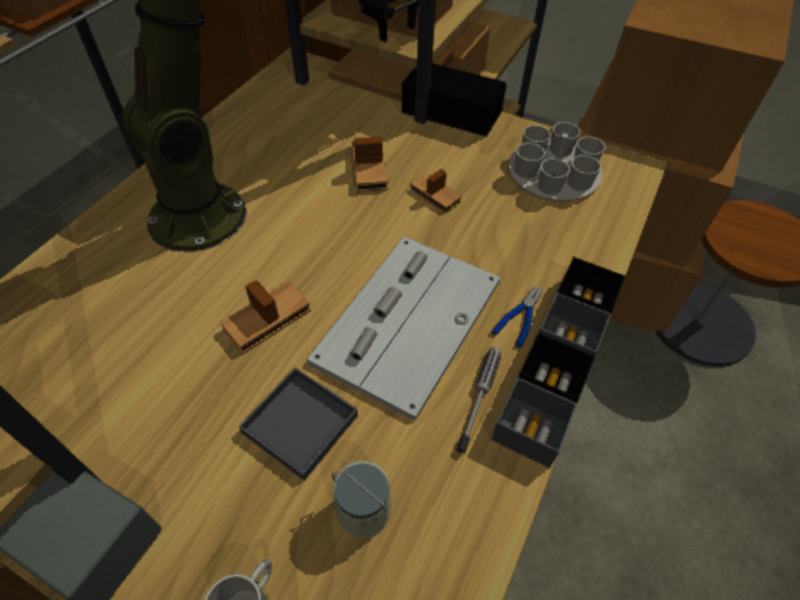

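The top view shows the plate at (305-522, 216-355) and the rollers at about (346,310), (413,311) and (478,307). The tray is at (585,322). The float candidates are a small one at (205,350) and larger ones at (197,462) and (497,433); the small one, across the plate from the tray, fits 120 x 56 mm. The side view agrees. Next I'll measure them.

```bash
cat > m.py <<'E'
from h import *
d=cam('top'); s=cam('side'); k=.64
hsv=cv2.cvtColor(d['img'],cv2.COLOR_BGR2HSV)
S=hsv[...,1]; V=hsv[...,2]
m=((S<60)&(V>95)).astype(np.uint8)
m[:130]=0;m[235:]=0;m[:,:185]=0;m[:,345:]=0
m=cv2.morphologyEx(m,cv2.MORPH_CLOSE,np.ones((9,9)))
c=max(cv2.findContours(m,0,1)[0],key=cv2.contourArea)
q=cv2.boxPoints(cv2.minAreaRect(c)); P=np.array([ray(d,*p,.02)[:2] for p in q]); print('plate corners',P,'ctr',P.mean(0), [np.linalg.norm(P[i]-P[i-1]) for i in range(4)])
print('V at plate, roller', V[150,230],V[199,[215,222,228]],V[199,265],S[199,222],S[150,230])
# float grip: dark brown
def blob(im,box,cond):
    x0,y0,x1,y1=box; h=cv2.cvtColor(im,cv2.COLOR_BGR2HSV)[y0:y1,x0:x1]; mm=cond(h).astype(np.uint8)
    c=max(cv2.findContours(mm,0,1)[0],key=cv2.contourArea); r=cv2.minAreaRect(c); return (r[0][0]+x0,r[0][1]+y0),r[1],r[2]
a=cv2.resize(d['img'][195:255,105:165],(400,400),interpolation=cv2.INTER_CUBIC)
b=cv2.resize(s['img'][100:140,255:305],(400,320),interpolation=cv2.INTER_CUBIC)
b=cv2.copyMakeBorder(b,0,80,0,0,0)
e=cv2.resize(d['img'][180:215,200:325],(800,224),interpolation=cv2.INTER_CUBIC)[:200]
cv2.imwrite('pics/c1.png',np.clip(np.vstack([np.hstack([a,b]),e])*1.5,0,255).astype(np.uint8))
print('tray', [ray(d,u*k,v*k,.028)[:2].round(4) for u,v in((548,276),(632,284),(627,370),(538,361))])
print('top-left',ray(d,512-1,0,0),ray(d,0,383,0))
E
python3 m.py
```

```text
plate corners [[ 0.47254971  0.16006301]
 [ 0.71507519  0.15789146]
 [ 0.70116084 -0.23147643]
 [ 0.46178944 -0.21960288]] ctr [ 0.58764379 -0.03328121] [np.float64(0.3798183374323664), np.float64(0.24253519670665624), np.float64(0.3896164268475293), np.float64(0.23966569738543184)]
V at plate, roller 124 [97 96 96] 107 13 2
tray [array([ 0.5973, -0.2694]), array([ 0.5824, -0.4138]), array([ 0.4344, -0.3989]), array([ 0.4499, -0.2482])]
top-left [ 1.11954855 -0.7551786   0.        ] [0.04172513 0.68451175 0.        ]
```

View pics/c1.png

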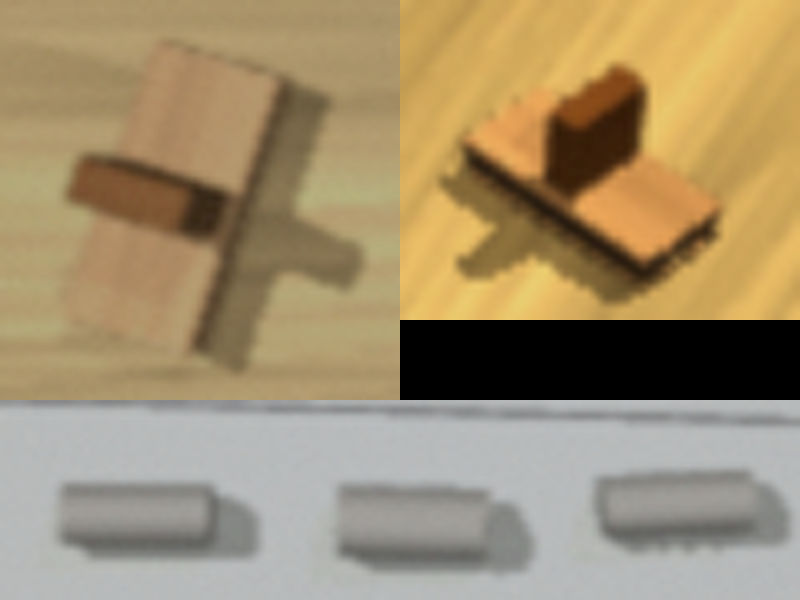

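The crops show the float's board top corners at (163,40), (285,78), (195,352) and (65,315), and its grip top from (75,178) to (188,210). The roller centres are near (137,515), (413,521) and (677,506). The middle roller looks wider, so it may be the oval one.

```bash
cat > m2.py <<'E'
from h import *
d=cam('top'); st=ctrl.get_state()
g=cv2.cvtColor(d['img'],cv2.COLOR_BGR2GRAY).astype(float)
us=np.arange(205,328,3); L=[]
for u in us:
    v=172+np.argmin(g[172:190,u]); w=g[v-2:v+3,u].max()-g[v-2:v+3,u]; L.append(ray(d,u,(w*np.arange(v-2,v+3)).sum()/w.sum(),.02)[:2])
L=np.array(L); p=np.polyfit(L[:,1],L[:,0],1); print('line x = %.4f y + %.4f'%tuple(p),'resid',np.abs(np.polyval(p,L[:,1])-L[:,0]).max())
T=lambda c:np.array([ray(d,105+(u)/6.667-.5,195+v/6.667-.5,z)[:2] for u,v,z in c])
B=T([(163,40,.022),(285,78,.022),(195,352,.022),(65,315,.022)]); G=T([(82,155,.068),(197,190,.068),(187,232,.068),(65,200,.068)])
for n,Q in(('board',B),('grip',G)):
    print(n,'ctr',Q.mean(0).round(4),'sides',[round(float(np.linalg.norm(Q[i]-Q[i-1])),4) for i in range(4)])
x=(B[0]+B[1]-B[2]-B[3]); print('float x yaw deg',np.degrees(np.arctan2(x[1],x[0])))
y=(G[0]+G[3]-G[1]-G[2]); print('grip y-dir yaw',np.degrees(np.arctan2(y[1],y[0]))-90)
for c in([(62,487),(213,487),(213,543),(62,543)],[(340,487),(490,490),(487,555),(340,553)],[(598,480),(752,473),(757,530),(605,540)]):
    Q=np.array([ray(d,200+u/6.4-.5,180+(v-400)/6.4-.5,.033)[:2] for u,v in c]); a=(Q[0]+Q[3]-Q[1]-Q[2])/2
    m=Q.mean(0); print('roller',m.round(4),'len,wid',np.linalg.norm(a).round(4),np.linalg.norm((Q[0]+Q[1]-Q[2]-Q[3])/2).round(4),'yaw',np.degrees(np.arctan2(-a[0],a[1])).round(1),'dx line',(m[0]-np.polyval(p,m[1])).round(4))
print(proj(d,st['position']),st['position'])
E
python3 m2.py
```

```text
line x = 0.0326 y + 0.5881 resid 0.0004361896388834774
board ctr [0.4705 0.3329] sides [0.1189, 0.0541, 0.1172, 0.0565]
grip ctr [0.4701 0.3331] sides [0.0187, 0.0483, 0.0168, 0.0506]
float x yaw deg -17.271796746199268
grip y-dir yaw -15.520714536241371
roller [0.5412 0.0841] len,wid 0.0644 0.0239 yaw -0.2 dx line -0.0496
roller [ 0.5381 -0.0336] len,wid 0.0629 0.0279 yaw -1.2 dx line -0.0489
roller [ 0.5442 -0.1451] len,wid 0.0646 0.0249 yaw 3.0 dx line -0.0391
(np.float64(-37.836068939349786), np.float64(342.66435184208626)) [0.21292885 0.61389791 0.22206375]
```

```bash
cat >> h.py <<'E'
def plan(x,y,z,yaw,n,cl,pose=None):
    "rows to take the TCP to x,y,z, tool y at yaw (deg, world), tool down"
    s=ctrl.get_state(); p,r=(np.array(s['position']),R.from_rotvec(s['tool_rot'])) if pose is None else pose
    yw=np.radians(yaw); ty=np.array([np.cos(yw),np.sin(yw),0]); tz=np.array([0,0,-1.]); r1=R.from_matrix(np.c_[np.cross(ty,tz),ty,tz])
    dr=(r.inv()*r1).as_rotvec()/n; step=(np.array([x,y,z])-p)/n; out=[]
    for i in range(n):
        t=r.inv().apply(step)*100; out.append(' '.join(f'{v:.2f}' for v in t)+' '+' '.join(f'{v:.3f}' for v in dr)+f' {cl}')
        p=p+step; r=r*R.from_rotvec(dr)
    for i in range(0,n,5): print('; '.join(out[i:i+5]))
    print('|dr| deg/row',np.degrees(np.linalg.norm(dr)),'mm/row',1000*np.linalg.norm(step))
    return p,r
E
python3 - <<'E'
from h import *
e=plan(.470,.333,.13,-16.5,10,-1)
plan(.470,.333,.031,-16.5,3,-1,e)
E
```

```text
-3.35 -1.81 0.92 -0.000 0.000 0.153 -1; -3.59 -1.28 0.92 -0.000 0.000 0.153 -1; -3.74 -0.72 0.92 -0.000 0.000 0.153 -1; -3.80 -0.15 0.92 -0.000 0.000 0.153 -1; -3.78 0.43 0.92 -0.000 0.000 0.153 -1
-3.67 1.00 0.92 -0.000 0.000 0.153 -1; -3.48 1.55 0.92 -0.000 0.000 0.153 -1; -3.20 2.06 0.92 -0.000 0.000 0.153 -1; -2.85 2.52 0.92 -0.000 0.000 0.153 -1; -2.44 2.93 0.92 -0.000 0.000 0.153 -1
|dr| deg/row 8.737667463346279 mm/row 39.17460189013722
0.00 0.00 3.30 -0.000 -0.000 0.000 -1; 0.00 0.00 3.30 -0.000 -0.000 0.000 -1; 0.00 0.00 3.30 -0.000 -0.000 0.000 -1
|dr| deg/row 1.0601850062682684e-14 mm/row 32.999999999999964
```

Call:
jog_arm(
  rows="-3.35 -1.81 0.92 0 0 0.153 -1; -3.59 -1.28 0.92 0 0 0.153 -1; -3.74 -0.72 0.92 0 0 0.153 -1; -3.8 -0.15 0.92 0 0 0.153 -1; -3.78 0.43 0.92 0 0 0.153 -1",
  force=50,
)

```text
time: 0.88
position: [0.3421, 0.4726, 0.1763]
tool_rot: [-1.647, -2.675, -0.0]
ft_force: [0.1, 0.1, -0.6]
grip_width: 0.999
grip_force: 0.0
```

Call:
jog_arm(
  rows="-3.67 1 0.92 0 0 0.153 -1; -3.48 1.55 0.92 0 0 0.153 -1; -3.2 2.06 0.92 0 0 0.153 -1; -2.85 2.52 0.92 0 0 0.153 -1; -2.44 2.93 0.92 0 0 0.153 -1",
)

```text
time: 1.5
position: [0.4701, 0.3318, 0.1304]
tool_rot: [-2.526, -1.867, -0.001]
ft_force: [0.5, 0.8, -0.2]
grip_width: 1.001
grip_force: 0.0
```

Call:
jog_arm(
  rows="0 0 0 0 0 0 -1",
)

```text
time: 1.62
position: [0.4716, 0.3287, 0.1298]
tool_rot: [2.527, 1.863, -0.002]
ft_force: [-0.3, 0.4, 0.7]
grip_width: 1.002
grip_force: 0.0
```

```bash
python3 - <<'E'
from h import *
s=ctrl.get_state(); print(s['position'],R.from_rotvec(s['tool_rot']).as_matrix()[:,1:],s['joint_positions'].round(2),s['ft_force'])
plan(.470,.333,.031,-16.5,3,-1)
E
```

```text
[0.4715681  0.32865447 0.12984781] [[ 9.55367217e-01  1.83436864e-04]
 [-2.95419456e-01 -2.48313184e-03]
 [ 9.08817842e-04 -9.99996900e-01]] [-0.92  0.23  0.31  1.77 -0.07  1.16 -0.9 ] [-0.27967105  0.41761564  0.66109671]
0.13 -0.10 3.29 0.000 0.001 -0.004 -1; 0.13 -0.09 3.29 0.000 0.001 -0.004 -1; 0.13 -0.09 3.29 0.000 0.001 -0.004 -1
|dr| deg/row 0.23250136594484783 mm/row 32.9852363863058
```

Call:
jog_arm(
  rows="0 0 3.3 0 0 0 -1; 0 0 3.3 0 0 0 -1; 0 0 3.3 0 0 0 -1; 0 0 0 0 0 0 -1",
)

```text
time: 2.12
position: [0.4667, 0.3323, 0.0292]
tool_rot: [-2.52, -1.876, 0.009]
ft_force: [-0.4, -0.7, -0.1]
grip_width: 1.001
grip_force: 0.0
```

Call:
jog_arm(
  rows="0 0 0 0 0 0 -1",
)

```text
time: 2.25
position: [0.4697, 0.3338, 0.0329]
tool_rot: [-2.52, -1.875, -0.003]
ft_force: [0.5, -0.6, -0.3]
grip_width: 1.0
grip_force: 0.0
```

```bash
python3 - <<'E'
from h import *
plan(.470,.333,.031,-16.5,1,-1)
d=cam('top'); s=cam('side')
a=cv2.resize(d['img'][180:260,100:180],(400,400)); b=cv2.resize(s['img'][80:160,230:310],(400,400))
cv2.imwrite('pics/g1.png',np.hstack([a,b]))
E
```

```text
-0.07 0.05 0.19 0.001 -0.002 -0.004 -1
|dr| deg/row 0.24345238615555972 mm/row 2.0467707483832163
```

View pics/g1.png

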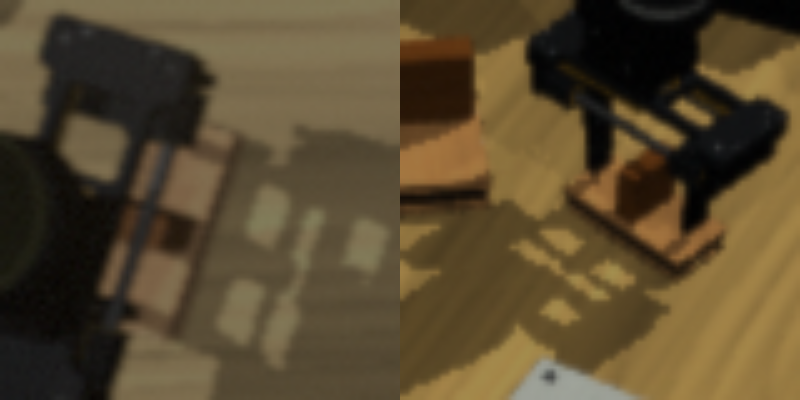

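The picture shows the fingers straddling the upright grip across its thin side, at about (640,190) in the side half. Closing now.

Call:
jog_arm(
  rows="0 0 0 0 0 0 1; 0 0 0 0 0 0 1; 0 0 0 0 0 0 1; 0 0 0 0 0 0 1; 0 0 0 0 0 0 1",
  force=55,
)

```text
time: 2.98
position: [0.4694, 0.3326, 0.0315]
tool_rot: [2.522, 1.873, -0.0]
ft_force: [0.5, -0.1, -0.1]
grip_width: 0.517
grip_force: 0.0
```

Call:
jog_arm(
  rows="0 0 0 0 0 0 1; 0 0 0 0 0 0 1; 0 0 0 0 0 0 1",
)

```text
time: 3.35
position: [0.4693, 0.3327, 0.0315]
tool_rot: [-2.522, -1.873, 0.0]
ft_force: [-0.4, 0.0, 0.4]
grip_width: 0.227
grip_force: 55.0
```

```bash
python3 - <<'E'
from h import *
s=ctrl.get_state();p=np.array([.4697,.333,.0315]);r=R.from_rotvec(s['tool_rot'])
e=plan(.470,.333,.11,-16.5,2,1,(p,r))
e=plan(.508,.085,.11,-1,8,1,e)
E
```

```text
0.00 0.01 -3.93 -0.000 0.000 -0.003 1; 0.00 0.01 -3.93 -0.000 0.000 -0.003 1
|dr| deg/row 0.1442291839888021 mm/row 39.25028662315729
-2.84 1.34 0.00 0.000 0.000 -0.034 1; -2.88 1.24 0.00 0.000 0.000 -0.034 1; -2.92 1.14 0.00 0.000 0.000 -0.034 1; -2.96 1.04 0.00 0.000 0.000 -0.034 1; -2.99 0.94 0.00 0.000 0.000 -0.034 1
-3.02 0.84 0.00 0.000 0.000 -0.034 1; -3.05 0.74 0.00 0.000 0.000 -0.034 1; -3.07 0.63 0.00 0.000 0.000 -0.034 1
|dr| deg/row 1.9375 mm/row 31.36180001211665
```

Call:
jog_arm(
  rows="0 0 -2 0 0 0 1; 0 0 -3 0 0 0 1; 0 0 -2.9 0 0 0 1; -2.84 1.34 0 0 0 -0.034 1; -2.88 1.24 0 0 0 -0.034 1",
)

```text
time: 3.98
position: [0.4784, 0.27, 0.1105]
tool_rot: [2.454, 1.961, -0.0]
ft_force: [-0.5, -0.4, -2.1]
grip_width: 0.228
grip_force: 55.0
```

Call:
jog_arm(
  rows="-2.92 1.14 0 0 0 -0.034 1; -2.96 1.04 0 0 0 -0.034 1; -2.99 0.94 0 0 0 -0.034 1; -3.02 0.84 0 0 0 -0.034 1; -3.05 0.74 0 0 0 -0.034 1",
)

```text
time: 4.6
position: [0.5013, 0.1143, 0.1101]
tool_rot: [-2.28, -2.161, 0.001]
ft_force: [0.3, 0.4, -2.1]
grip_width: 0.224
grip_force: 55.0
```

Call:
jog_arm(
  rows="-3.07 0.63 0 0 0 -0.034 1; 0 0 0 0 0 0 1; 0 0 0 0 0 0 1; 0 0 0 0 0 0 1",
)

```text
time: 5.1
position: [0.506, 0.0857, 0.1104]
tool_rot: [-2.242, -2.2, 0.0]
ft_force: [-1.4, 0.3, -2.8]
grip_width: 0.224
grip_force: 55.0
```

Call:
jog_arm(
  rows="0 0 0 0 0 0 1",
)

```text
time: 5.22
position: [0.5062, 0.0854, 0.1105]
tool_rot: [-2.243, -2.2, -0.0]
ft_force: [-0.4, 0.4, -2.5]
grip_width: 0.226
grip_force: 55.0
```

```bash
python3 - <<'E'
from h import *
s=ctrl.get_state();print(s['torque'],R.from_rotvec(s['tool_rot']).as_matrix().round(4))
plan(.508,.085,.085,-1,1,1)
E
```

```text
[-0.06792677  0.00375197  0.01489464] [[ 1.950e-02  9.998e-01 -1.000e-04]
 [ 9.998e-01 -1.950e-02  1.000e-04]
 [ 1.000e-04 -1.000e-04 -1.000e+00]]
-0.04 0.19 2.55 -0.000 -0.000 -0.002 1
|dr| deg/row 0.11797473448534589 mm/row 25.546751029908787
```

Call:
jog_arm(
  rows="0 0.15 1 0 0 0 1; 0 0 1 0 0 0 1; 0 0 0.8 0 0 0 1; 0 0 0 0 0 0 1; 0 0 0 0 0 0 1",
)

```text
time: 5.85
position: [0.508, 0.0845, 0.0826]
tool_rot: [2.245, 2.198, 0.0]
ft_force: [-0.6, -0.5, -1.5]
grip_width: 0.225
grip_force: 55.0
```

Call:
jog_arm(
  rows="0 0 0.1 0 0 0 1; 0 0 0.1 0 0 0 1; 0 0 0.1 0 0 0 1; 0 0 0 0 0 0 1; 0 0 0 0 0 0 1",
)

```text
time: 6.48
position: [0.5079, 0.0845, 0.0796]
tool_rot: [2.245, 2.198, 0.0]
ft_force: [0.5, 0.7, -3.1]
grip_width: 0.225
grip_force: 55.0
```

Call:
jog_arm(
  rows="0 0 0.1 0 0 0 1; 0 0 0.1 0 0 0 1; 0 0 0 0 0 0 1; 0 0 0 0 0 0 1",
)

```text
time: 6.98
position: [0.508, 0.0846, 0.0777]
tool_rot: [2.244, 2.198, 0.001]
ft_force: [0.0, 0.1, -0.3]
grip_width: 0.226
grip_force: 55.0
```

Call:
jog_arm(
  rows="0 0 0 0 0 0 1",
)

```text
time: 7.1
position: [0.508, 0.0845, 0.0777]
tool_rot: [2.245, 2.198, 0.001]
ft_force: [-0.5, 0.1, -1.0]
grip_width: 0.226
grip_force: 55.0
```

Call:
jog_arm(
  rows="0 0 0.06 0 0 0 1; 0 0 0.06 0 0 0 1; 0 0 0 0 0 0 1",
)

```text
time: 7.48
position: [0.5083, 0.0845, 0.0768]
tool_rot: [2.244, 2.198, 0.001]
ft_force: [0.3, -0.6, 2.7]
grip_width: 0.225
grip_force: 55.0
```

Call:
jog_arm(
  rows="0 0 0 0 0 0 1",
)

```text
time: 7.6
position: [0.5083, 0.0845, 0.0768]
tool_rot: [2.244, 2.198, 0.002]
ft_force: [0.9, -0.2, 2.1]
grip_width: 0.226
grip_force: 55.0
```

Call:
jog_arm(
  rows="0 0 0 0 0 0 1",
)

```text
time: 7.72
position: [0.5082, 0.0846, 0.0767]
tool_rot: [2.244, 2.198, 0.001]
ft_force: [0.3, -0.6, 3.5]
grip_width: 0.224
grip_force: 55.0
```

Call:
jog_arm(
  rows="0 0.4 0.01 0 0 0 1; 0 0.4 0 0 0 0 1; 0 0 0 0 0 0 1",
)

```text
time: 8.1
position: [0.5165, 0.0845, 0.0764]
tool_rot: [2.244, 2.198, 0.001]
ft_force: [-0.1, 0.3, 3.2]
grip_width: 0.227
grip_force: 55.0
```

Call:
jog_arm(
  rows="0 0.4 0 0 0 0 1; 0 0.4 0 0 0 0 1; 0 0 0 0 0 0 1",
)

```text
time: 8.48
position: [0.5243, 0.0844, 0.0764]
tool_rot: [2.244, 2.198, 0.001]
ft_force: [-1.3, 0.5, 3.7]
grip_width: 0.225
grip_force: 55.0
```

Call:
jog_arm(
  rows="0 0 0 0 0 0 1",
)

```text
time: 8.6
position: [0.5239, 0.0844, 0.0763]
tool_rot: [-2.245, -2.198, -0.001]
ft_force: [0.7, 2.1, 3.4]
grip_width: 0.218
grip_force: 55.0
```

Call:
jog_arm(
  rows="0 0.6 0 0 0 0 1; 0 0.8 0 0 0 0 1; 0 0.8 0 0 0 0 1; 0 0.6 0 0 0 0 1; 0 0 0 0 0 0 1",
)

```text
time: 9.22
position: [0.5525, 0.0842, 0.0763]
tool_rot: [2.244, 2.198, 0.001]
ft_force: [-0.6, 5.4, 5.6]
grip_width: 0.221
grip_force: 55.0
```

Call:
jog_arm(
  rows="0.03 0.6 -0.02 0 0 0 1; 0.04 0.8 -0.02 0 0 0 1; 0.04 0.8 0 0 0 0 1; 0.03 0.6 0 0 0 0 1; 0 0 0 0 0 0 1",
)

```text
time: 9.85
position: [0.5804, 0.0843, 0.0766]
tool_rot: [2.245, 2.197, 0.0]
ft_force: [0.4, 3.8, 3.8]
grip_width: 0.227
grip_force: 55.0
```

Call:
jog_arm(
  rows="0.05 0.7 0 0 0 0 1; 0.05 0.9 0 0 0 0 1; 0.05 0.9 0 0 0 0 1; 0.05 0.8 0 0 0 0 1; 0 0 0 0 0 0 1",
)

```text
time: 10.48
position: [0.6136, 0.0846, 0.0766]
tool_rot: [2.245, 2.196, -0.001]
ft_force: [1.3, -0.0, 3.5]
grip_width: 0.225
grip_force: 55.0
```

Call:
jog_arm(
  rows="0.05 0.7 0 0 0 0 1; 0.05 0.9 0 0 0 0 1; 0.05 0.9 0 0 0 0 1; 0.05 0.8 0 0 0 0 1; 0 0 0 0 0 0 1",
)

```text
time: 11.1
position: [0.6467, 0.0865, 0.0766]
tool_rot: [2.244, 2.197, -0.0]
ft_force: [-1.2, -4.2, 2.5]
grip_width: 0.228
grip_force: 55.0
```

Call:
jog_arm(
  rows="0 0 -0.3 0 0 0 1; 0 0 -1.5 0 0 0 1; 0 0 -2 0 0 0 1; 0 0 0 0 0 0 1; 0 0 0 0 0 0 1",
)

```text
time: 11.72
position: [0.6458, 0.0873, 0.1149]
tool_rot: [-2.244, -2.198, -0.001]
ft_force: [-0.4, 0.0, -2.8]
grip_width: 0.226
grip_force: 55.0
```

```bash
python3 - <<'E'
from h import *
e=plan(.506,-.0325,.1145,-1.1,5,1)
E
```

```text
-2.45 -2.75 0.01 0.000 -0.000 -0.000 1; -2.45 -2.75 0.01 0.000 -0.000 -0.000 1; -2.45 -2.75 0.01 0.000 -0.000 -0.000 1; -2.45 -2.75 0.01 0.000 -0.000 -0.000 1; -2.45 -2.75 0.01 0.000 -0.000 -0.000 1
|dr| deg/row 0.019551640372506833 mm/row 36.82142377964406
```

Call:
jog_arm(
  rows="-2.45 -2.75 0 0 0 0 1; -2.45 -2.75 0 0 0 0 1; -2.45 -2.75 0 0 0 0 1; -2.45 -2.75 0 0 0 0 1; -2.45 -2.75 0 0 0 0 1",
)

```text
time: 12.35
position: [0.5044, -0.0333, 0.1141]
tool_rot: [-2.244, -2.197, 0.001]
ft_force: [-1.2, -0.8, -1.8]
grip_width: 0.226
grip_force: 55.0
```

Call:
jog_arm(
  rows="0 0 0 0 0 0 1; 0 0 1 0 0 0 1; 0 0 1.5 0 0 0 1; 0 0 0.8 0 0 0 1; 0 0 0 0 0 0 1",
)

```text
time: 12.98
position: [0.5051, -0.0324, 0.0803]
tool_rot: [-2.243, -2.198, 0.004]
ft_force: [0.2, -0.5, -1.8]
grip_width: 0.228
grip_force: 55.0
```

Call:
jog_arm(
  rows="0 0 0 0 0 0 1; 0 0 0 0 0 0 1",
)

```text
time: 13.22
position: [0.5063, -0.0325, 0.0821]
tool_rot: [2.244, 2.198, 0.001]
ft_force: [0.3, -0.5, -2.6]
grip_width: 0.226
grip_force: 55.0
```

```bash
cat > r1.py <<'E'
from h import *
d=cam('side'); cv2.imwrite('pics/s2.png',cv2.resize(d['img'][140:270,190:330],(800,743))[:600])
E
python3 r1.py
```

```text
(no output)
```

View pics/s2.png

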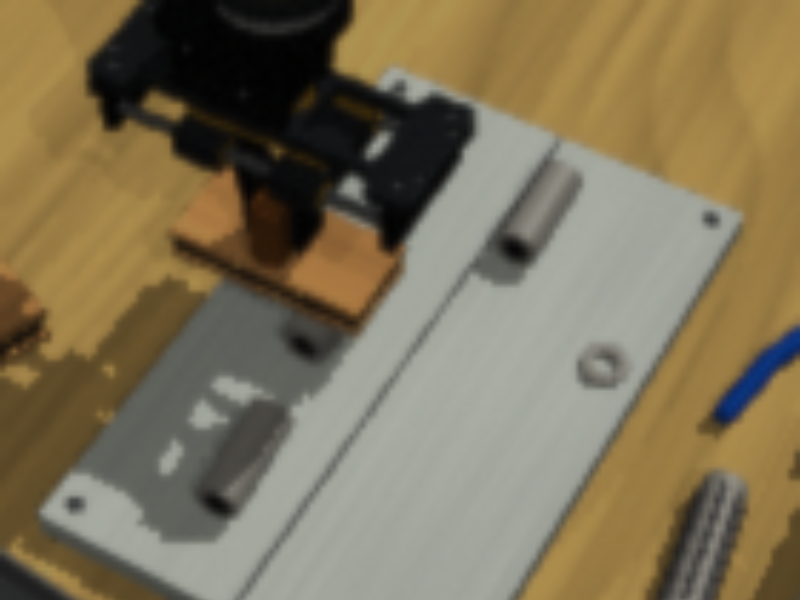

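The side crop shows roller 1 lying beyond the line at (540,210). The float hovers over the middle roller, whose end shows at (305,340). Lowering now.

Call:
jog_arm(
  rows="0 0 0.2 0 0 0 1; 0 0 0.18 0 0 0 1; 0 0 0.06 0 0 0 1; 0 0 0 0 0 0 1; 0 0 0 0 0 0 1",
)

```text
time: 13.9
position: [0.5061, -0.0326, 0.0775]
tool_rot: [2.245, 2.198, 0.001]
ft_force: [0.0, -0.5, 0.3]
grip_width: 0.226
grip_force: 55.0
```

Call:
jog_arm(
  rows="0 0 0 0 0 0 1",
)

```text
time: 14.02
position: [0.506, -0.0326, 0.0774]
tool_rot: [2.245, 2.198, 0.001]
ft_force: [0.2, 0.5, 0.1]
grip_width: 0.225
grip_force: 55.0
```

2.6 N so far. I'll press to about 5.5 N, then roll 8 mm and feel.

Call:
jog_arm(
  rows="0 0 0.05 0 0 0 1; 0 0 0.03 0 0 0 1; 0 0 0 0 0 0 1",
)

```text
time: 14.4
position: [0.5062, -0.0326, 0.0768]
tool_rot: [2.244, 2.198, 0.001]
ft_force: [-0.9, 0.3, 3.0]
grip_width: 0.227
grip_force: 55.0
```

Call:
jog_arm(
  rows="0 0.4 0 0 0 0 1; 0 0.4 0 0 0 0 1; 0 0 0 0 0 0 1",
)

```text
time: 14.78
position: [0.5152, -0.0329, 0.0772]
tool_rot: [2.244, 2.197, 0.002]
ft_force: [-1.6, 0.1, 6.4]
grip_width: 0.22
grip_force: 55.0
```

Call:
jog_arm(
  rows="0 0 0 0 0 0 1",
)

```text
time: 14.9
position: [0.515, -0.0328, 0.0772]
tool_rot: [2.244, 2.197, 0.002]
ft_force: [-1.5, 0.4, 5.0]
grip_width: 0.228
grip_force: 55.0
```

The middle roller lifts, so it is the oval one. I'll follow it.

Call:
jog_arm(
  rows="0 0.4 -0.07 0 0 0 1; 0 0.4 -0.05 0 0 0 1; 0 0 0 0 0 0 1",
)

```text
time: 15.28
position: [0.5232, -0.0331, 0.0784]
tool_rot: [2.244, 2.197, 0.002]
ft_force: [-2.3, -0.3, 5.2]
grip_width: 0.225
grip_force: 55.0
```

Call:
jog_arm(
  rows="0 0 0 0 0 0 1",
)

```text
time: 15.4
position: [0.523, -0.0331, 0.0783]
tool_rot: [2.244, 2.197, 0.002]
ft_force: [0.1, -0.6, 5.3]
grip_width: 0.227
grip_force: 55.0
```

Call:
jog_arm(
  rows="0 0.4 -0.08 0 0 0 1; 0 0.4 -0.06 0 0 0 1; 0 0 0 0 0 0 1",
)

```text
time: 15.78
position: [0.5307, -0.0333, 0.0793]
tool_rot: [2.244, 2.197, 0.001]
ft_force: [-0.7, -0.3, 5.1]
grip_width: 0.226
grip_force: 55.0
```

Call:
jog_arm(
  rows="0 0 0 0 0 0 1",
)

```text
time: 15.9
position: [0.5301, -0.0333, 0.0792]
tool_rot: [2.244, 2.198, 0.0]
ft_force: [0.6, -0.1, 5.2]
grip_width: 0.222
grip_force: 55.0
```

Call:
jog_arm(
  rows="0 0.4 -0.07 0 0 0 1; 0 0.4 -0.05 0 0 0 1; 0 0 0 0 0 0 1; 0 0 0 0 0 0 1",
)

```text
time: 16.4
position: [0.5378, -0.0335, 0.0801]
tool_rot: [2.245, 2.198, -0.0]
ft_force: [-0.5, -1.1, 4.0]
grip_width: 0.225
grip_force: 55.0
```

Call:
jog_arm(
  rows="0 0.4 -0.04 0 0 0 1; 0 0.4 -0.01 0 0 0 1; 0 0 0 0 0 0 1; 0 0 0 0 0 0 1",
)

```text
time: 16.9
position: [0.5459, -0.0337, 0.0807]
tool_rot: [2.245, 2.198, -0.0]
ft_force: [0.4, -2.3, 2.7]
grip_width: 0.226
grip_force: 55.0
```

Call:
jog_arm(
  rows="0.01 0.4 0.01 0 0 0 1; 0.01 0.4 0.01 0 0 0 1; 0 0 0 0 0 0 1; 0 0 0 0 0 0 1",
)

```text
time: 17.4
position: [0.554, -0.0338, 0.0806]
tool_rot: [2.245, 2.197, -0.0]
ft_force: [-0.1, -3.8, 4.0]
grip_width: 0.225
grip_force: 55.0
```

Call:
jog_arm(
  rows="0.01 0.4 0.02 0 0 0 1; 0.01 0.4 0.04 0 0 0 1; 0 0 0 0 0 0 1; 0 0 0 0 0 0 1",
)

```text
time: 17.9
position: [0.5621, -0.0336, 0.0801]
tool_rot: [2.244, 2.198, 0.0]
ft_force: [-0.2, -4.2, 3.5]
grip_width: 0.224
grip_force: 55.0
```

Call:
jog_arm(
  rows="-0.03 0.4 0.05 0 0 0 1; -0.02 0.4 0.05 0 0 0 1; 0 0 0 0 0 0 1; 0 0 0 0 0 0 1",
)

```text
time: 18.4
position: [0.5706, -0.0339, 0.0793]
tool_rot: [2.244, 2.198, 0.002]
ft_force: [0.5, -4.5, 4.7]
grip_width: 0.224
grip_force: 55.0
```

Call:
jog_arm(
  rows="-0.02 0.4 0.05 0 0 0 1; -0.01 0.4 0.05 0 0 0 1; 0 0 0 0 0 0 1; 0 0 0 0 0 0 1",
)

```text
time: 18.9
position: [0.5788, -0.0343, 0.0784]
tool_rot: [2.244, 2.198, 0.002]
ft_force: [0.6, -3.9, 5.3]
grip_width: 0.224
grip_force: 55.0
```

Call:
jog_arm(
  rows="-0.02 0.4 0.04 0 0 0 1; -0.01 0.4 0.02 0 0 0 1; 0 0 0 0 0 0 1; 0 0 0 0 0 0 1",
)

```text
time: 19.4
position: [0.5862, -0.0346, 0.0775]
tool_rot: [2.244, 2.198, 0.001]
ft_force: [1.1, -3.1, 5.3]
grip_width: 0.222
grip_force: 55.0
```

Call:
jog_arm(
  rows="-0.01 0.4 0.02 0 0 0 1; -0.01 0.4 0 0 0 0 1; 0 0 0 0 0 0 1; 0 0 0 0 0 0 1",
)

```text
time: 19.9
position: [0.5937, -0.0349, 0.077]
tool_rot: [-2.244, -2.198, -0.0]
ft_force: [0.7, -1.8, 3.3]
grip_width: 0.223
grip_force: 55.0
```

Call:
jog_arm(
  rows="-0.01 0.4 -0.01 0 0 0 1; -0.01 0.4 -0.04 0 0 0 1; 0 0 0 0 0 0 1; 0 0 0 0 0 0 1",
)

```text
time: 20.4
position: [0.6017, -0.0352, 0.0775]
tool_rot: [-2.244, -2.198, -0.0]
ft_force: [-1.4, -0.8, 2.5]
grip_width: 0.227
grip_force: 55.0
```

Call:
jog_arm(
  rows="0 0.4 -0.05 0 0 0 1; 0 0.4 -0.05 0 0 0 1; 0 0 0 0 0 0 1; 0 0 0 0 0 0 1",
)

```text
time: 20.9
position: [0.6099, -0.0355, 0.0787]
tool_rot: [-2.244, -2.198, -0.001]
ft_force: [-1.1, 0.3, 2.7]
grip_width: 0.226
grip_force: 55.0
```

Call:
jog_arm(
  rows="0 0.4 -0.04 0 0 0 1; 0 0.4 -0.05 0 0 0 1; 0 0 0 0 0 0 1; 0 0 0 0 0 0 1",
)

```text
time: 21.4
position: [0.6179, -0.0358, 0.0796]
tool_rot: [-2.245, -2.198, -0.001]
ft_force: [0.8, 1.4, 3.5]
grip_width: 0.227
grip_force: 55.0
```

Call:
jog_arm(
  rows="0 0.4 -0.05 0 0 0 1; 0 0.4 -0.05 0 0 0 1; 0 0 0 0 0 0 1; 0 0 0 0 0 0 1",
)

```text
time: 21.9
position: [0.6258, -0.0361, 0.0805]
tool_rot: [-2.244, -2.198, -0.0]
ft_force: [0.3, 1.2, 1.7]
grip_width: 0.226
grip_force: 55.0
```

Call:
jog_arm(
  rows="0 -0.4 0.05 0 0 0 1; 0 -0.4 0.05 0 0 0 1; 0 -0.4 0.05 0 0 0 1; 0 -0.4 0.04 0 0 0 1; 0 0 0 0 0 0 1",
)

```text
time: 22.52
position: [0.6093, -0.0356, 0.0786]
tool_rot: [-2.244, -2.198, -0.0]
ft_force: [-0.7, 0.7, 2.1]
grip_width: 0.225
grip_force: 55.0
```

Call:
jog_arm(
  rows="0 -0.4 0.05 0 0 0 1; 0 -0.4 0.05 0 0 0 1; 0.01 -0.4 0.03 0 0 0 1; 0.01 -0.4 0.01 0 0 0 1; 0 0 0 0 0 0 1",
)

```text
time: 23.15
position: [0.5939, -0.0352, 0.0774]
tool_rot: [2.244, 2.198, 0.001]
ft_force: [0.7, 2.8, 1.4]
grip_width: 0.224
grip_force: 55.0
```

Call:
jog_arm(
  rows="0 0 -0.3 0 0 0 1; 0 0 -1.5 0 0 0 1; 0 0 -2 0 0 0 1; 0 0 0 0 0 0 1; 0 0 0 0 0 0 1",
)

```text
time: 23.78
position: [0.5938, -0.0354, 0.1154]
tool_rot: [2.245, 2.198, 0.0]
ft_force: [0.4, -0.4, -2.7]
grip_width: 0.224
grip_force: 55.0
```

```bash
python3 - <<'E'
from h import *
e=plan(.514,-.146,.114,2.5,4,1)
E
```

```text
-2.81 -1.94 0.03 0.000 -0.000 -0.016 1; -2.78 -1.98 0.03 0.000 -0.000 -0.016 1; -2.74 -2.03 0.03 0.000 -0.000 -0.016 1; -2.71 -2.07 0.04 0.000 -0.000 -0.016 1
|dr| deg/row 0.9265931688764908 mm/row 34.09963764575891
```

Call:
jog_arm(
  rows="-2.81 -1.94 0.03 0 0 -0.016 1; -2.78 -1.98 0.03 0 0 -0.016 1; -2.74 -2.03 0.03 0 0 -0.016 1; -2.71 -2.07 0.04 0 0 -0.016 1; 0 0 0 0 0 0 1",
)

```text
time: 24.4
position: [0.5115, -0.149, 0.1134]
tool_rot: [-2.178, -2.262, 0.002]
ft_force: [0.9, 1.0, -2.7]
grip_width: 0.228
grip_force: 55.0
```

Call:
jog_arm(
  rows="0 0 1 0 0 0 1; 0 0 1.5 0 0 0 1; 0 0 0.7 0 0 0 1; 0 0 0 0 0 0 1; 0 0 0 0 0 0 1",
)

```text
time: 25.02
position: [0.5143, -0.1459, 0.0821]
tool_rot: [2.173, 2.269, 0.0]
ft_force: [0.1, 0.0, -2.9]
grip_width: 0.226
grip_force: 55.0
```

Call:
jog_arm(
  rows="0 0 0 0 0 0 1",
)

```text
time: 25.15
position: [0.5144, -0.146, 0.0824]
tool_rot: [2.173, 2.268, 0.001]
ft_force: [-0.6, 0.8, -2.0]
grip_width: 0.222
grip_force: 55.0
```

```bash
sed -i 's/s2.png/s3.png/' r1.py; python3 r1.py; python3 -c "
from h import *
plan(.514,-.146,.0785,2.5,1,1)"
```

```text
0.01 -0.03 0.39 0.001 0.000 -0.001 1
|dr| deg/row 0.0630198167911263 mm/row 3.9100293461555484
```

View pics/s3.png

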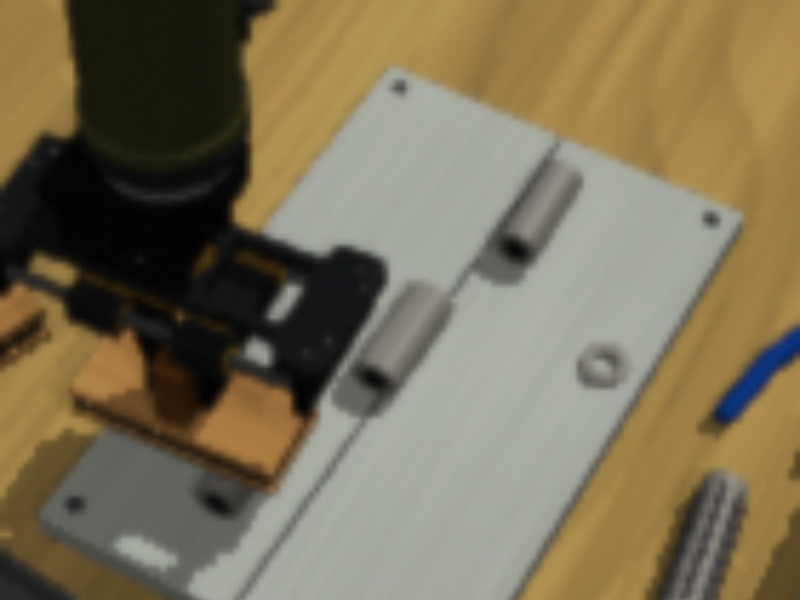

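The side crop shows the oval roller at rest on the line at (405,340) and the float over the third roller, whose end is at (220,495). Pressing the third.

Call:
jog_arm(
  rows="0 0 0.2 0 0 0 1; 0 0 0.2 0 0 0 1; 0 0 0.1 0 0 0 1; 0 0 0 0 0 0 1; 0 0 0 0 0 0 1",
)

```text
time: 25.82
position: [0.5144, -0.1459, 0.0773]
tool_rot: [2.173, 2.268, 0.001]
ft_force: [0.1, 0.6, 0.7]
grip_width: 0.226
grip_force: 55.0
```

Call:
jog_arm(
  rows="0 0 0 0 0 0 1",
)

```text
time: 25.95
position: [0.5143, -0.146, 0.0772]
tool_rot: [2.173, 2.268, 0.001]
ft_force: [1.5, 0.6, 0.9]
grip_width: 0.225
grip_force: 55.0
```

Call:
jog_arm(
  rows="0 0 0.07 0 0 0 1; 0 0.4 0 0 0 0 1; 0 0.4 0 0 0 0 1; 0 0 0 0 0 0 1",
)

```text
time: 26.45
position: [0.5227, -0.1456, 0.0765]
tool_rot: [2.172, 2.268, 0.001]
ft_force: [0.9, -0.1, 2.2]
grip_width: 0.224
grip_force: 55.0
```

Call:
jog_arm(
  rows="0 0.4 0 0 0 0 1; 0 0.4 0 0 0 0 1; 0 0 0 0 0 0 1; 0 0 0 0 0 0 1",
)

```text
time: 26.95
position: [0.5301, -0.1453, 0.0763]
tool_rot: [2.173, 2.269, 0.0]
ft_force: [1.1, 1.0, 4.2]
grip_width: 0.226
grip_force: 55.0
```

Call:
jog_arm(
  rows="0 0.7 0 0 0 0 1; 0 0.9 0 0 0 0 1; 0 0.9 0 0 0 0 1; 0 0.8 0 0 0 0 1; 0 0 0 0 0 0 1",
)

```text
time: 27.58
position: [0.5638, -0.1438, 0.0763]
tool_rot: [2.172, 2.269, 0.0]
ft_force: [-0.9, 0.0, 4.0]
grip_width: 0.22
grip_force: 55.0
```

Call:
jog_arm(
  rows="0 0.7 0 0 0 0 1; 0 0.9 0 0 0 0 1; 0 0.9 0 0 0 0 1; 0 0.8 0 0 0 0 1; 0 0 0 0 0 0 1",
)

```text
time: 28.2
position: [0.5966, -0.1424, 0.0762]
tool_rot: [2.172, 2.269, 0.0]
ft_force: [0.0, -0.0, 4.3]
grip_width: 0.227
grip_force: 55.0
```

Call:
jog_arm(
  rows="0 0.7 0 0 0 0 1; 0 0.9 0 0 0 0 1; 0 0.9 0 0 0 0 1; 0 0.9 0 0 0 0 1; 0 0 0 0 0 0 1",
)

```text
time: 28.82
position: [0.6307, -0.1409, 0.0762]
tool_rot: [2.172, 2.269, 0.0]
ft_force: [0.1, 1.2, 4.7]
grip_width: 0.227
grip_force: 55.0
```

Call:
jog_arm(
  rows="0 0 -0.3 0 0 0 1; 0 0 -1.5 0 0 0 1; 0 0 -2.2 0 0 0 1; 0 0 0 0 0 0 1; 0 0 0 0 0 0 1",
)

```text
time: 29.45
position: [0.6292, -0.1409, 0.1156]
tool_rot: [-2.173, -2.268, 0.001]
ft_force: [0.3, -0.5, -3.0]
grip_width: 0.23
grip_force: 55.0
```

```bash
python3 - <<'E'
from h import *
e=plan(.535,-.02,.116,-1,4,1)
e=plan(.470,.333,.116,-10,9,1,e)
e=plan(.470,.333,.034,-10,3,1,e)
E
```

```text
3.12 -2.22 -0.01 -0.000 -0.000 0.015 1; 3.09 -2.27 -0.01 -0.000 -0.000 0.015 1; 3.05 -2.32 -0.01 -0.000 -0.000 0.015 1; 3.02 -2.36 -0.01 -0.000 -0.000 0.015 1
|dr| deg/row 0.8649316236527369 mm/row 38.30427498771177
3.91 -0.79 -0.00 0.000 0.000 0.017 1; 3.89 -0.86 -0.00 0.000 0.000 0.017 1; 3.88 -0.93 -0.00 0.000 0.000 0.017 1; 3.86 -0.99 -0.00 0.000 0.000 0.017 1; 3.84 -1.06 -0.00 0.000 0.000 0.017 1
3.83 -1.13 -0.00 0.000 0.000 0.017 1; 3.80 -1.19 -0.00 0.000 0.000 0.017 1; 3.78 -1.26 -0.00 0.000 0.000 0.017 1; 3.76 -1.33 -0.00 0.000 0.000 0.017 1
|dr| deg/row 0.999999999999999 mm/row 39.88161493566357
0.00 0.00 2.73 0.000 0.000 -0.000 1; 0.00 0.00 2.73 0.000 0.000 -0.000 1; 0.00 0.00 2.73 0.000 0.000 -0.000 1
|dr| deg/row 1.4548100063024771e-33 mm/row 27.333333333333332
```

Call:
jog_arm(
  rows="3.12 -2.22 0 0 0 0.015 1; 3.09 -2.27 0 0 0 0.015 1; 3.05 -2.32 0 0 0 0.015 1; 3.02 -2.36 0 0 0 0.015 1; 3.91 -0.79 0 0 0 0.017 1",
)

```text
time: 30.08
position: [0.526, 0.0191, 0.1152]
tool_rot: [-2.26, -2.18, 0.003]
ft_force: [0.5, -0.4, -1.5]
grip_width: 0.225
grip_force: 55.0
```

Call:
jog_arm(
  rows="3.89 -0.86 0 0 0 0.017 1; 3.88 -0.93 0 0 0 0.017 1; 3.86 -0.99 0 0 0 0.017 1; 3.84 -1.06 0 0 0 0.017 1; 3.83 -1.13 0 0 0 0.017 1",
)

```text
time: 30.7
position: [0.4907, 0.2159, 0.1152]
tool_rot: [-2.35, -2.084, 0.003]
ft_force: [1.0, 0.1, -2.0]
grip_width: 0.223
grip_force: 55.0
```

Call:
jog_arm(
  rows="3.8 -1.19 0 0 0 0.017 1; 3.78 -1.26 0 0 0 0.017 1; 3.76 -1.33 0 0 0 0.017 1; 0 0 0 0 0 0 1; 0 0 0 0 0 0 1",
)

```text
time: 31.32
position: [0.4695, 0.3314, 0.1152]
tool_rot: [2.401, 2.024, -0.004]
ft_force: [0.3, -0.5, -2.7]
grip_width: 0.23
grip_force: 55.0
```

Call:
jog_arm(
  rows="0 0 3 0 0 0 1; 0 0 3 0 0 0 1; 0 0 1.8 0 0 0 1; 0 0 0 0 0 0 1; 0 0 0 0 0 0 1",
)

```text
time: 31.95
position: [0.4708, 0.3328, 0.0393]
tool_rot: [2.403, 2.024, 0.003]
ft_force: [0.9, 0.7, -2.4]
grip_width: 0.221
grip_force: 55.0
```

Call:
jog_arm(
  rows="0 0 0 0 0 0 1",
)

```text
time: 32.08
position: [0.4708, 0.3332, 0.0396]
tool_rot: [-2.402, -2.025, -0.004]
ft_force: [0.4, -0.3, -2.0]
grip_width: 0.224
grip_force: 55.0
```

Call:
jog_arm(
  rows="0 0 0.3 0 0 0 1; 0 0 0.3 0 0 0 1; 0 0 0.15 0 0 0 1; 0 0 0 0 0 0 1; 0 0 0 0 0 0 1",
)

```text
time: 32.7
position: [0.4698, 0.3327, 0.0311]
tool_rot: [-2.402, -2.025, -0.0]
ft_force: [-1.7, 0.3, 1.2]
grip_width: 0.227
grip_force: 55.0
```

Call:
jog_arm(
  rows="0 0 0 0 0 0 1",
)

```text
time: 32.83
position: [0.4699, 0.3327, 0.031]
tool_rot: [-2.402, -2.025, -0.0]
ft_force: [-1.0, -1.0, 2.9]
grip_width: 0.231
grip_force: 55.0
```

Call:
jog_arm(
  rows="0 0 0 0 0 0 -1; 0 0 0 0 0 0 -1; 0 0 0 0 0 0 -1; 0 0 0 0 0 0 -1; 0 0 0 0 0 0 -1",
)

```text
time: 33.45
position: [0.4698, 0.3326, 0.0307]
tool_rot: [2.402, 2.025, 0.0]
ft_force: [-0.7, -0.0, 0.0]
grip_width: 0.712
grip_force: 0.0
```

Call:
jog_arm(
  rows="0 0 -2 0 0 0 -1; 0 0 -4 0 0 0 -1; 0 0 -4 0 0 0 -1; 3 0 0 0 0 0 -1; 0 0 0 0 0 0 -1",
)

```text
time: 34.08
position: [0.4744, 0.3649, 0.1313]
tool_rot: [-2.398, -2.028, -0.003]
ft_force: [-0.1, -0.1, -0.8]
grip_width: 1.001
grip_force: 0.0
```

```bash
cat > m3.py <<'E'
from h import *
d=cam('top'); st=ctrl.get_state(); print(st['position'])
cv2.imwrite('pics/t3.png',cv2.resize(d['img'][100:250,100:420],(800,375),interpolation=cv2.INTER_CUBIC))
plan(.583,-.034,.14,-1,10,-1)
E
python3 m3.py
```

```text
[0.47444989 0.36288041 0.13063018]
-3.73 1.73 -0.09 -0.000 0.000 -0.015 -1; -3.76 1.68 -0.09 -0.000 0.000 -0.015 -1; -3.78 1.62 -0.09 -0.000 0.000 -0.015 -1; -3.81 1.56 -0.09 -0.000 0.000 -0.015 -1; -3.83 1.51 -0.09 -0.000 0.000 -0.015 -1
-3.85 1.45 -0.09 -0.000 0.000 -0.015 -1; -3.87 1.39 -0.09 -0.000 0.000 -0.015 -1; -3.89 1.33 -0.09 -0.000 0.000 -0.015 -1; -3.91 1.27 -0.09 -0.000 0.000 -0.015 -1; -3.93 1.21 -0.09 -0.000 0.000 -0.015 -1
|dr| deg/row 0.8639021732336114 mm/row 41.15640619056261
```

View pics/t3.png

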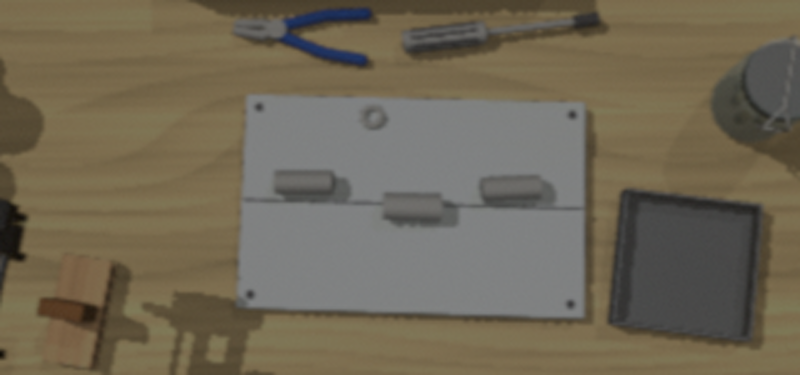

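The top crop shows the float standing on the bench at (75,310). Two rollers are beyond the line at (304,183) and (512,188), and the oval one is on the line at (413,207). The tray centre is at (685,265). I'll fetch the oval roller.

```bash
cat > m4.py <<'E'
from h import *
d=cam('top')
g=lambda u,v,z:ray(d,100+u/2.5-.5+.2,100+v/2.5-.3,z).round(4)
for u,v in((304,183),(413,207),(512,188)):
    P=g(u,v,.033); print(P, P[0]-(.0326*P[1]+.5881))
print('tray',np.mean([g(*c,.028) for c in((622,190),(760,207),(750,340),(610,325))],axis=0))
P=g(413,207,.033)
e=plan(P[0],P[1],.13,-1,10,-1)
e=plan(P[0],P[1],.026,-1,3,-1,e)
E
python3 m4.py
```

```text
[0.6088 0.0839 0.033 ] 0.017964860000000082
[ 0.5817 -0.0356  0.033 ] -0.005239439999999984
[ 0.602  -0.1434  0.033 ] 0.01857483999999998
tray [ 0.517775 -0.32915   0.028   ]
-3.74 1.73 0.01 -0.000 0.000 -0.015 -1; -3.76 1.67 0.01 -0.000 0.000 -0.015 -1; -3.79 1.61 0.01 -0.000 0.000 -0.015 -1; -3.81 1.55 0.01 -0.000 0.000 -0.015 -1; -3.83 1.50 0.00 -0.000 0.000 -0.015 -1
-3.86 1.44 0.00 -0.000 0.000 -0.015 -1; -3.88 1.38 0.00 -0.000 0.000 -0.015 -1; -3.90 1.32 0.00 -0.000 0.000 -0.015 -1; -3.92 1.26 0.00 -0.000 0.000 -0.015 -1; -3.94 1.20 0.00 -0.000 0.000 -0.015 -1
|dr| deg/row 0.8713982070423846 mm/row 41.14881237961465
0.00 -0.00 3.47 0.000 -0.000 0.000 -1; 0.00 -0.00 3.47 0.000 -0.000 0.000 -1; 0.00 -0.00 3.47 0.000 -0.000 0.000 -1
|dr| deg/row 1.3676966274421672e-17 mm/row 34.66666666666668
```

Call:
jog_arm(
  rows="-3.74 1.73 0 0 0 -0.015 -1; -3.76 1.67 0 0 0 -0.015 -1; -3.79 1.61 0 0 0 -0.015 -1; -3.81 1.55 0 0 0 -0.015 -1; -3.83 1.5 0 0 0 -0.015 -1",
)

```text
time: 34.8
position: [0.5279, 0.1607, 0.1302]
tool_rot: [-2.325, -2.112, 0.002]
ft_force: [0.4, -0.5, -0.6]
grip_width: 0.998
grip_force: 0.0
```

Call:
jog_arm(
  rows="-3.86 1.44 0 0 0 -0.015 -1; -3.88 1.38 0 0 0 -0.015 -1; -3.9 1.32 0 0 0 -0.015 -1; -3.92 1.26 0 0 0 -0.015 -1; -3.94 1.2 0 0 0 -0.015 -1",
)

```text
time: 35.42
position: [0.5807, -0.0378, 0.1303]
tool_rot: [-2.244, -2.198, 0.001]
ft_force: [0.8, 0.7, -0.6]
grip_width: 1.0
grip_force: 0.0
```

Call:
jog_arm(
  rows="0 0 0 0 0 0 -1; 0 0 0 0 0 0 -1; 0 0 3 0 0 0 -1; 0 0 3 0 0 0 -1; 0 0 0 0 0 0 -1",
)

```text
time: 36.05
position: [0.579, -0.0337, 0.0684]
tool_rot: [-2.238, -2.199, 0.006]
ft_force: [0.2, 0.0, -0.1]
grip_width: 1.0
grip_force: 0.0
```

Call:
jog_arm(
  rows="0 0 0 0 0 0 -1; 0 0 0 0 0 0 -1",
)

```text
time: 36.3
position: [0.5826, -0.0351, 0.0723]
tool_rot: [2.242, 2.199, 0.003]
ft_force: [0.6, -0.1, 0.2]
grip_width: 1.001
grip_force: 0.0
```

```bash
python3 -c "
from h import *
plan(.5817,-.0356,.027,-1,1,-1)"
```

```text
-0.05 -0.10 4.53 0.003 -0.001 -0.002 -1
|dr| deg/row 0.18796216570066074 mm/row 45.30283318873656
```

Call:
jog_arm(
  rows="0 -0.05 2 0 0 0 -1; 0 0 1.4 0 0 0 -1; 0 0 0.8 0 0 0 -1; 0 0 0.2 0 0 0 -1; 0 0 0 0 0 0 -1",
)

```text
time: 36.92
position: [0.5811, -0.0356, 0.0267]
tool_rot: [2.244, 2.199, -0.0]
ft_force: [0.1, 0.1, 0.2]
grip_width: 1.001
grip_force: 0.0
```

Call:
jog_arm(
  rows="0 0 0 0 0 0 1; 0 0 0 0 0 0 1; 0 0 0 0 0 0 1; 0 0 0 0 0 0 1; 0 0 0 0 0 0 1",
  force=25,
)

```text
time: 37.55
position: [0.581, -0.0355, 0.0268]
tool_rot: [2.243, 2.199, 0.0]
ft_force: [-0.6, 0.8, 0.7]
grip_width: 0.516
grip_force: 0.0
```

Call:
jog_arm(
  rows="0 0 0 0 0 0 1; 0 0 0 0 0 0 1; 0 0 0 0 0 0 1",
)

```text
time: 37.92
position: [0.5812, -0.0355, 0.0268]
tool_rot: [2.243, 2.199, 0.001]
ft_force: [-0.3, 0.5, -0.1]
grip_width: 0.338
grip_force: 25.0
```

```bash
python3 -c "
from h import *
s=ctrl.get_state(); p=np.array(s['position']); r=R.from_rotvec(s['tool_rot']); p[2]=.1068
plan(.516,-.331,.1068,-6,8,1,(p,r))"
```

```text
-3.71 -0.74 -0.00 0.000 -0.000 0.011 1; -3.72 -0.70 -0.00 0.000 -0.000 0.011 1; -3.72 -0.66 -0.00 0.000 -0.000 0.011 1; -3.73 -0.62 -0.00 0.000 -0.000 0.011 1; -3.74 -0.58 -0.00 0.000 -0.000 0.011 1
-3.74 -0.54 -0.00 0.000 -0.000 0.011 1; -3.75 -0.50 -0.00 0.000 -0.000 0.011 1; -3.75 -0.46 -0.00 0.000 -0.000 0.011 1
|dr| deg/row 0.606807916670739 mm/row 37.83073834150442
```

Call:
jog_arm(
  rows="0 0 -1 0 0 0 1; 0 0 -3 0 0 0 1; 0 0 -4 0 0 0 1; 0 0 0 0 0 0 1; 0 0 0 0 0 0 1",
)

```text
time: 38.55
position: [0.5805, -0.0353, 0.1065]
tool_rot: [-2.243, -2.199, 0.0]
ft_force: [0.0, -0.4, -1.5]
grip_width: 0.337
grip_force: 25.0
```

Call:
jog_arm(
  rows="-3.71 -0.74 0 0 0 0.011 1; -3.72 -0.7 0 0 0 0.011 1; -3.72 -0.66 0 0 0 0.011 1; -3.73 -0.62 0 0 0 0.011 1; -3.74 -0.58 0 0 0 0.011 1",
)

```text
time: 39.17
position: [0.5387, -0.2208, 0.1051]
tool_rot: [-2.302, -2.135, 0.002]
ft_force: [0.9, 1.3, -1.1]
grip_width: 0.334
grip_force: 25.0
```

Call:
jog_arm(
  rows="-3.74 -0.54 0 0 0 0.011 1; -3.75 -0.5 0 0 0 0.011 1; -3.75 -0.46 0 0 0 0.011 1; 0 0 0 0 0 0 1; 0 0 0 0 0 0 1",
)

```text
time: 39.8
position: [0.5152, -0.3296, 0.1054]
tool_rot: [-2.336, -2.097, 0.0]
ft_force: [0.3, 1.4, -2.1]
grip_width: 0.338
grip_force: 25.0
```

Call:
jog_arm(
  rows="0 0 3 0 0 0 1; 0 0 3 0 0 0 1; 0 0 2 0 0 0 1; 0 0 0.8 0 0 0 1; 0 0 0 0 0 0 1",
)

```text
time: 40.42
position: [0.5158, -0.3305, 0.0186]
tool_rot: [-2.337, -2.099, 0.0]
ft_force: [-0.3, -0.2, -0.8]
grip_width: 0.332
grip_force: 25.0
```

Call:
jog_arm(
  rows="0 0 0 0 0 0 1; 0 0 0 0 0 0 1",
)

```text
time: 40.67
position: [0.5163, -0.3313, 0.0198]
tool_rot: [2.337, 2.097, 0.001]
ft_force: [0.3, -0.0, -1.9]
grip_width: 0.338
grip_force: 25.0
```

Call:
jog_arm(
  rows="0 0 0.3 0 0 0 1; 0 0 0.3 0 0 0 1; 0 0 0.1 0 0 0 1; 0 0 0 0 0 0 1; 0 0 0 0 0 0 1",
)

```text
time: 41.3
position: [0.5157, -0.3308, 0.0118]
tool_rot: [2.338, 2.098, 0.0]
ft_force: [0.3, -0.5, -1.4]
grip_width: 0.336
grip_force: 25.0
```

Call:
jog_arm(
  rows="0 0 0 0 0 0 1",
)

```text
time: 41.42
position: [0.5157, -0.3309, 0.0118]
tool_rot: [2.338, 2.098, 0.0]
ft_force: [0.4, 0.4, -1.1]
grip_width: 0.337
grip_force: 25.0
```

Call:
jog_arm(
  rows="0 0 0.08 0 0 0 1; 0 0 0 0 0 0 1; 0 0 0 0 0 0 -0.4; 0 0 0 0 0 0 -0.4; 0 0 0 0 0 0 -0.4",
)

```text
time: 42.05
position: [0.5157, -0.3309, 0.0111]
tool_rot: [2.338, 2.098, 0.0]
ft_force: [0.7, -0.2, 1.3]
grip_width: 0.592
grip_force: 0.0
```

Call:
jog_arm(
  rows="0 0 0 0 0 0 -0.4; 0 0 0 0 0 0 -0.4; 0 0 -2 0 0 0 -0.4; 0 0 -4 0 0 0 -0.4; 0 0 -5 0 0 0 -0.4",
)

```text
time: 42.68
position: [0.5152, -0.3307, 0.1227]
tool_rot: [-2.338, -2.097, 0.001]
ft_force: [1.5, 0.5, -0.1]
grip_width: 0.702
grip_force: 0.0
```

Call:
jog_arm(
  rows="0 -3 -4 0 0 0 -0.4; 0 -4 -2 0 0 0 -0.4; 0 0 0 0 0 0 -0.4; 0 0 0 0 0 0 -0.4; 0 0 0 0 0 0 -0.4",
)

```text
time: 43.3
position: [0.4467, -0.3227, 0.1804]
tool_rot: [-2.336, -2.099, 0.001]
ft_force: [0.7, -0.3, -0.7]
grip_width: 0.704
grip_force: 0.0
```

```bash
python3 - <<'E'
from h import *
d=cam('top');s=cam('side')
a=cv2.resize(d['img'][100:250,100:420],(800,375),interpolation=cv2.INTER_CUBIC); b=cv2.resize(s['img'][130:310,130:514],(480,225))
o=np.zeros((600,800,3),np.uint8); o[:375]=a; o[375:,:480]=b; cv2.imwrite('pics/f.png',o)
E
```

```text
(no output)
```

View pics/f.png

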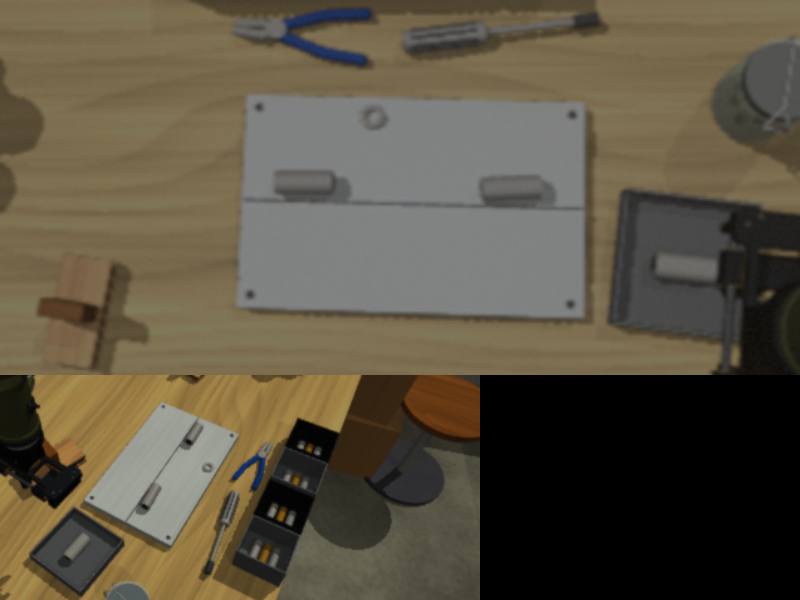

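The final view shows the oval roller in the tray at (688,265) and the true ones beyond the line at (304,183) and (512,188). The float stands at (75,310), the bystanders are unmoved, and the gripper is clear. Handing in.

```bash
python3 -c "
from h import *
print(ticket.close_job())"
```

```text
the job is handed in; nothing more can be done
None
```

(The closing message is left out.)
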